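Work the pedal bin on the shed bench without slamming its lid

ROBOT

A 6-joint arm with a two-finger parallel gripper is mounted at the origin on the work surface. World frame = base frame: x ahead of the robot, y to its left, z up, the work surface at z = 0. Lengths are in m, angles in rad, forces in N, time in s.
With the tool pointing down it reaches from about 0.3 to 1 m from the base axis. Payload 5.1 kg.
Tool frame: the origin (TCP) lies at the very end of the fingers, on their centre line; the grasp point (between the pads) lies behind it (r.hold_point_z is the z of the grasp point in the tool frame, in m); z points along the fingers, y is the direction in which the jaws open and shut (so a half turn about z gives the same grasp; the last joint's range is limited). The gripper opens to 95 mm and grips with 3 to 60 N. Pads are 20 mm wide; open, the fingers measure 119 mm over their backs; the gripper's body (75 mm by 180 mm) begins 59 mm behind the grasp point.
Start: joints at [1.161, 0.124, 1.65, -0, 1.367, -0.083], TCP at [0.209, 0.616, 0.215] pointing down, gripper open.
Joint ranges: [-2.61, 2.61], [-1.02, 2.33], [0.03, 2.71], [-1.35, 4.49], [0.32, 2.68], [-2.91, 2.91]. Speed limits (rad/s): [2.57, 2.57, 3.14, 3.14, 3.14, 3.14].

INTERFACE

Orientations are given as a 3x3 rotation matrix whose columns are the frame's x, y, z axes.
In Python, from rig import r, viewer gives the robot as it stands.
- The arm moves only by the shell command python3 -m creep 'ROWS' [FORCE]. ROWS is a JSON object of lists of equal length, an entry for each row: "slide": the shift along the tool's x, y, z in units of 30 mm (1.0 is 30 mm), a list of three; "yaw": the turn about the tool's z in units of 10 degrees (1.0 is 10 degrees); "gripper": the finger opening in mm, from 0 to 95.1. In form: {"slide": [[x, y, z], ...], "yaw": [yaw, ...], "gripper": [gripper, ...]}. A call has 1 to 5 rows; each row is the pose to reach, as a shift and turn from the pose commanded when the call began, along the tool's axes at that moment; what a row does not reach only later rows make up. A row lasts 1/8 s, in which the tool goes at most 62.5 mm and 10.7 degrees, less where a joint would pass 70% of its speed; a pose out of reach is approached as far as the arm can. A call with a gripper value outside its range is refused whole. The fingers move at their own pace and stop on an object; FORCE is the grip in N (left out, the last holds). Time passes only in rows, so rows that repeat a pose let the fingers close. It gives the time, the measured TCP pose, the force and the opening at its end, in the units of the state.
- r.observe(): the state, without advancing time (a new reading comes with each control period).
- viewer.capture(name): name is "scene" or "side" or "wrist"; returns a dict with "img" (400x640x3 uint8, red, green, blue), "K" (3x3 intrinsics, pixels), "pose" (4x4, takes a point from camera to world coordinates). Camera axes: x right, y down, z forward; pixel columns grow to the right and rows downward; lengths in m; the calibration is good to about 2 mm. The wrist camera is an equidistant fisheye: a pixel r from the principal point sees the ray r / f radians off the axis. A picture is of the moment at which its call begins. There is no depth.
- r.job_done(): hands the job in, once; it reports no verdict.
Trained networks look in a picture, given as the dict that the camera call returned (one of the last four; its "shot" number tells which), for a name from the list of things; names that differ only in an ending like _2 or _b are one class to them, and where a whole thing is asked for, a point or a joint stands for the part that bears it (a point fixed in the world has none). Each returns a list of dicts, best first, with "score" (0 to 1); they miss things now and then, are a little off and sometimes report something else, mostly with a low value. They report only what shows in the picture. A call takes as long as a camera call.
- viewer.spot_in(label, picture): "point" ([x, y, z] in m, in the coordinates of the camera as it stood for that picture, good to about 4 mm: the middle of the surface that is visible of it).
- viewer.regions_of(label, picture): "pixels" (400x640 bool, what is visible of it).
- viewer.mark_of(label, picture): "point" ([x, y, z] in m, in the coordinates of the camera as it stood for that picture, good to about 4 mm: a listed point, or the origin of a listed thing).
The state is a dict: "time": time; "joints": joint angles; "joint_vel": joint speeds; "joint_torque": joint torques, N m; "tool_pos": TCP position; "tool_rot": TCP orientation; "wrist_force": force on the tool from outside, world axes, zero at the start; "torque": the same for the moment, N m; "grip_width": finger opening in m.
Only numpy, scipy, OpenCV 4.12 (cv2) and the standard library are available. Lean on these libraries where they do the work, as an engineer would, in place of code of your own. Each camera call takes 0.05 s, during which the arm holds its last target.

TASK

Press the pedal of the round steel waste bin fully down with the fingertips so that its lid stands wide open, and hold it open for about three seconds while I drop some bent nails in. Then let the pedal come up slowly under the fingers, over three seconds or so, so that the lid comes down without slamming and is fully shut, and take the hand clear. Work the lid only by the pedal; do not shove, tip or lift the bin, and leave the jar, the battery and the wrench where they are.

Things in the scene. Friction and masses are not known exactly. Their poses are not given: they have to be found in the camera images.
- bin: Loose 3 litre pedal bin, brushed steel, 2.3 to 3.4 kg: 176 mm across the black foot ring, 170 mm shell, 226 mm high with the lid shut. Origin: centre of its underside, on the bench. Its x axis points from the pedal (front, -x side) to the lid hinge (back, +x side, hinge box reaches 102 mm from the centre); z up. Pressing mid-tread with under 25 N does not tip it.
- tread (a point): Middle of the top of the pedal's tread: black ribbed plate, 40 mm along the bin's x, 52 mm along y, 10 mm thick, at the bin's front foot, 135 mm from its centre; inner edge 30 mm clear of the shell. Height over the bench 53 mm up, 23 mm fully down (moving 2 mm outward). As the wall rises behind it, a hand tilted so the fingers point down and towards the bin has more room than an upright one.
- pedal (a joint): Angle of the pedal lever, rad: 0 = up (rest), 0.22 = fully down at its stop. Its level pivot lies across the bin's centre, 30 mm above the bench. The lid's weight and a light spring bring it up again: about 6 N mid-tread starts it down, about 4 N keeps it down. No damper: let go, it snaps up and the lid slams.
- lid (a joint): Opening angle of the lid, rad: 0 = shut, 1.25 = wide open at its stop. A rod links it to the pedal: lid angle = 5.7 x pedal angle. Shallow steel dome, 176 mm across, 20 mm high, 0.15 kg, hinged at the back of the bin (94 mm behind its centre, 210 mm up); its front edge rises up and back, to about 390 mm above the bench.
- jar: Bystander: squat glass jar with stainless screw lid, 68 mm across, 78 mm high. Origin: centre of its underside.
- battery: Bystander: red drill battery pack, 112 x 70 mm and 57 mm high with its rails, lying flat. Origin: centre of its underside, x along its length.
- wrench: Bystander: steel open-ended wrench lying flat, 180 mm long, under 20 mm high. Origin: under its middle, x along its length.

How it is judged:
On the way, in this order (a step that is already met when the one before it is completed fails the run):
1. the fingers hold the pedal down and the lid stands wide open (over 1.15 rad) for 2 s (value of joint lid above 1.15 rad and contact force between the fingers and pedal above 0.5 N), for 2 s.
2. the lid is on its way down (0.1 to 0.7 rad) still borne by the fingers on the pedal (value of joint lid between 0.1 and 0.7 rad and contact force between the fingers and pedal above 0.5 N), for 0.1 s.
At the end, for the whole second after the job is handed in: The lid is shut (within 0.04 rad) and still, the pedal is up (within 0.01 rad), the bin stands upright within 30 mm of where it stood, and jar, battery and wrench are within 20 mm of their places (value of joint lid below 0.04 rad and value of joint pedal below 0.01 rad and velocity of joint lid between -0.05 and 0.05 rad/s and distance of bin from where it was at the start of the episode below 0.03 m and angle between bin's own z axis and vertical below 0.03 rad and linear speed of bin below 0.01 m/s and distance of each of jar, battery, wrench from where it was at the start of the episode below 0.02 m and angle between jar's own z axis and vertical below 0.1 rad); the robot touches nothing.
It fails at once if the lid falls faster than 1.5 rad/s: it slams (velocity of joint lid below -1.5 rad/s).
It fails at once if the robot touches the lid (contact force between any of the fingers, the arm and lid above 1 N).
It fails at once if the bin is shoved over 40 mm, tipped or lifted (distance of bin from where it was at the start of the episode above 0.04 m or angle between bin's own z axis and vertical above 0.1 rad or height (world z) of bin above 0.01 m).
It fails at once if the jar, battery or wrench is moved or lifted (distance of any of jar, battery, wrench from where it was at the start of the episode above 0.03 m).
It also fails if it takes over 43 s, if anything falls off the work surface, if the arm or the gripper's body presses on something with over 40 N, if the wrist force passes 120 N, or if a joint passes its speed limit or range.

## Working session

There is one attempt and no reset: what is moved stays moved. The work goes in short steps, Python scripts to look and compute and a shell command to move; the robot and the scene stay as the last step left them, time stands still between calls to the robot, and variables do not carry over. Pictures are saved under pics/ and viewed, and the job is handed in when it is done.

```bash
ls; mkdir -p pics; cat > h.py <<'E'
import numpy as np, cv2
from rig import r, viewer
def w(c,p): return (np.array(c["pose"])@np.r_[p,1])[:3]
def save(c,n): cv2.imwrite(f"pics/{n}.png",c["img"][:,:,::-1])
E
python3 - <<'E'
from h import *
o=r.observe(); print(o["time"],o["tool_pos"],np.round(o["tool_rot"],3),o["wrist_force"],r.hold_point_z)
for n in ["scene","side"]:
    c=viewer.capture(n); save(c,n+"0")
    for l in ["bin","tread","jar","battery","wrench"]:
        for d in viewer.mark_of(l,c)[:2]: print(n,l,round(d["score"],2),np.round(w(c,d["point"]),3))
E
```

```text
pics
0.0 [0.20841254 0.61500962 0.21338007] [[-0.947  0.321 -0.001]
 [ 0.321  0.947 -0.002]
 [ 0.    -0.002 -1.   ]] [-0.0286423  -0.11214406  0.4733153 ] -0.0188
scene bin 0.61 [0.661 0.112 0.002]
scene tread 0.47 [0.535 0.154 0.053]
scene jar 0.74 [ 0.639  0.309 -0.001]
scene battery 0.61 [ 0.548 -0.045  0.   ]
scene wrench 0.6 [ 0.493  0.343 -0.001]
side bin 0.86 [0.663 0.112 0.002]
side tread 0.77 [0.534 0.149 0.056]
side jar 0.86 [0.633 0.313 0.005]
side jar 0.73 [0.663 0.111 0.004]
side battery 0.91 [ 0.551 -0.04  -0.002]
side wrench 0.64 [0.49  0.344 0.002]
```

View pics/scene0.png

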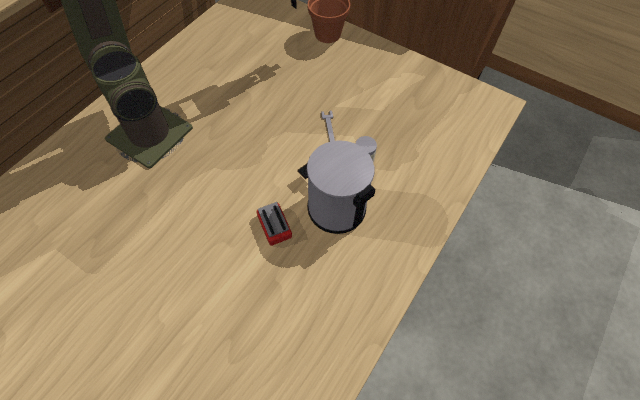

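View pics/side0.png

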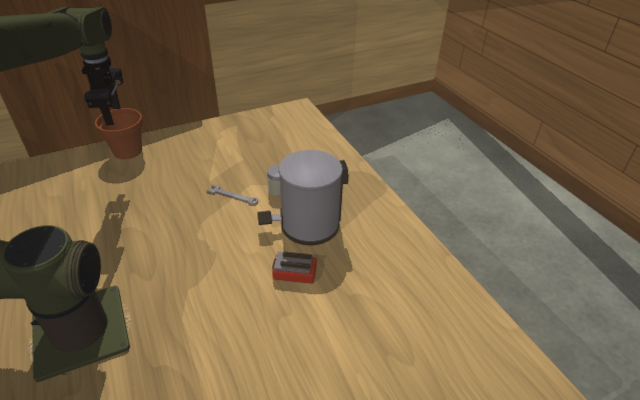

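The scene view shows the bin at about (338,185) with its tread at (305,171), the battery at (274,224), the jar at (367,148) and the wrench at (328,130). The side view agrees: tread at (265,217), bin at (310,195). The tread faces the robot and the tool's x axis already lines up with the bin's. Next I'll check the hand's shape and refine the tread position.

```bash
python3 - <<'E'
from h import *
o=r.observe();R=np.array(o["tool_rot"]);p=np.array(o["tool_pos"])
B=[];T=[]
for n in ["scene","side","scene","side"]:
    c=viewer.capture(n)
    for l,L in(("bin",B),("tread",T)):
        d=viewer.mark_of(l,c)
        if d: L.append(w(c,d[0]["point"]))
    if n=="side": cv2.imwrite("pics/hand.png",cv2.resize(c["img"][0:160,0:200,::-1],(800,640))[:600])
print(np.round(B,3),np.round(T,3))
c=viewer.capture("wrist");save(c,"w0")
P=np.array(c["pose"]);print("cam in tool",R.T@(P[:3,3]-p),(R.T@P[:3,:3]).round(2))
for l in ["bin","tread"]:
    for d in viewer.mark_of(l,c)[:1]: print(l,d["score"],w(c,d["point"]))
b=np.mean(B,0)[:2];t=np.mean(T,0)[:2];u=(t-b)/np.linalg.norm(t-b);print(b,t,np.linalg.norm(t-b),np.degrees(np.arctan2(u[1],u[0])),"toolx",np.degrees(np.arctan2(R[1,0],R[0,0])))
E
```

```text
[[0.664 0.112 0.002]
 [0.661 0.115 0.004]
 [0.664 0.111 0.006]
 [0.66  0.112 0.004]] [[0.532 0.153 0.052]
 [0.536 0.153 0.059]
 [0.536 0.152 0.051]
 [0.531 0.15  0.06 ]]
cam in tool [ 0.08244235  0.00028167 -0.16839079] [[ 0.   -0.96 -0.29]
 [ 1.    0.    0.  ]
 [ 0.   -0.29  0.96]]
[0.66225591 0.11264457] [0.53403134 0.15205835] 0.13414539607113438 162.91357626249967 toolx 161.27511814597185
```

View pics/hand.png

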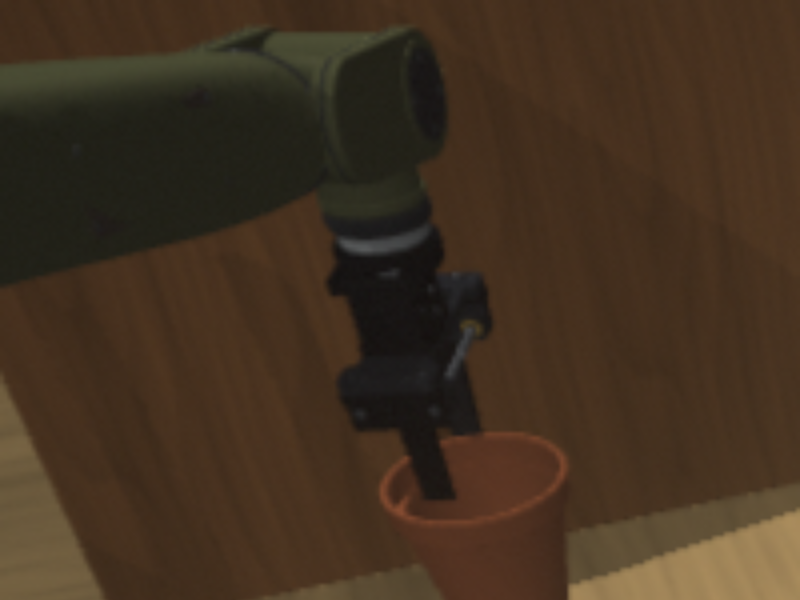

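View pics/w0.png

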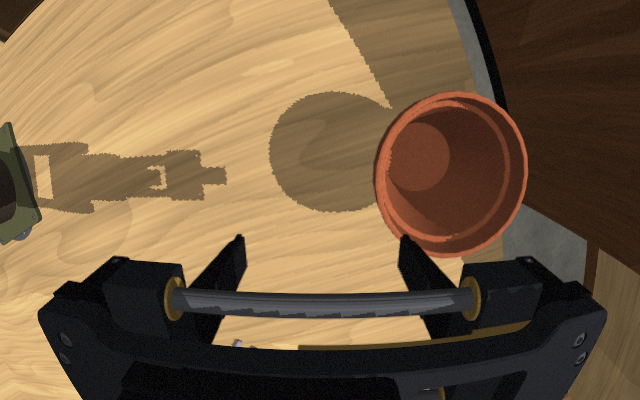

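```bash
python3 -m creep '{"slide": [[-1.4,-1.1,0],[-2.9,-2.2,0],[-4.4,-3.4,0],[-5.9,-4.5,0],[-7.3,-5.6,0]], "yaw":[-0.03,-0.06,-0.1,-0.13,-0.16], "gripper":[0,0,0,0,0]}' 20
```

```text
time: 1.98
tool_pos: [0.363, 0.3846, 0.2149]
tool_rot: [[-0.956, 0.294, 0.001], [0.294, 0.956, 0.0], [-0.001, 0.001, -1.0]]
wrist_force: [1.2, 0.2, 0.1]
grip_width: 0.0505
```

```bash
python3 -m creep '{"slide": [[-1.4,-1.1,0],[-2.9,-2.2,0],[-4.4,-3.4,0],[-5.9,-4.5,0],[-7.0,-5.4,0]], "yaw":[0,0,0,0,0], "gripper":[0,0,0,0,0]}'; python3 - <<'E'
from h import *
o=r.observe();R=np.array(o["tool_rot"]);p=np.array(o["tool_pos"])
T=[];B=[]
for n in ["side","scene","wrist"]:
    c=viewer.capture(n);save(c,n+"1")
    for l in ["bin","tread"]:
        for d in viewer.mark_of(l,c)[:1]: 
            q=w(c,d["point"]);print(n,l,d["score"],q.round(3),"in tool",(R.T@(q-p)).round(3))
print(p,R.round(3),np.degrees(np.arctan2(R[1,0],R[0,0])),o["joints"])
g=np.array([.5186,.1567,.213]);print(R.T@(g-p)/.03)
E
```

```text
time: 2.6
tool_pos: [0.5163, 0.1676, 0.2149]
tool_rot: [[-0.955, 0.296, 0.001], [0.296, 0.955, 0.0], [-0.001, 0.0, -1.0]]
wrist_force: [0.1, 0.4, -0.0]
grip_width: 0.0021
side bin 0.78 [0.662 0.113 0.004] in tool [-0.155 -0.009  0.211]
side tread 0.59 [0.533 0.151 0.055] in tool [-0.021 -0.011  0.16 ]
scene bin 0.64 [0.665 0.115 0.002] in tool [-0.158 -0.006  0.214]
scene tread 0.44 [0.536 0.15  0.055] in tool [-0.024 -0.011  0.16 ]
[0.51626385 0.16759259 0.21492628] [[-0.955  0.296  0.001]
 [ 0.296  0.955  0.   ]
 [-0.001  0.    -1.   ]] 162.80505391213052 [ 2.15016445e-01 -1.15050908e-01  1.88949148e+00 -6.44724687e-05
  1.36642571e+00 -1.05565850e+00]
[-0.18168538 -0.32385674  0.06423185]
```

View pics/side1.png

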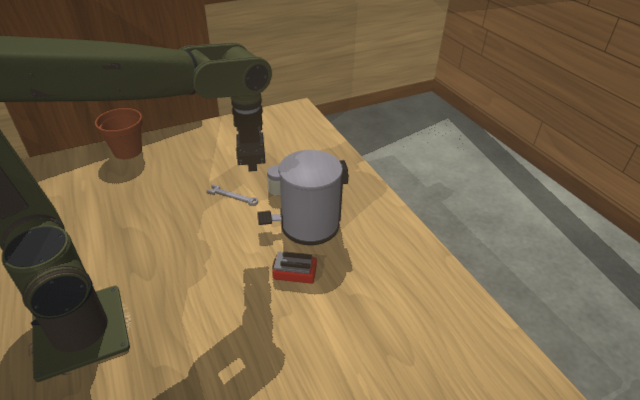

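View pics/wrist1.png

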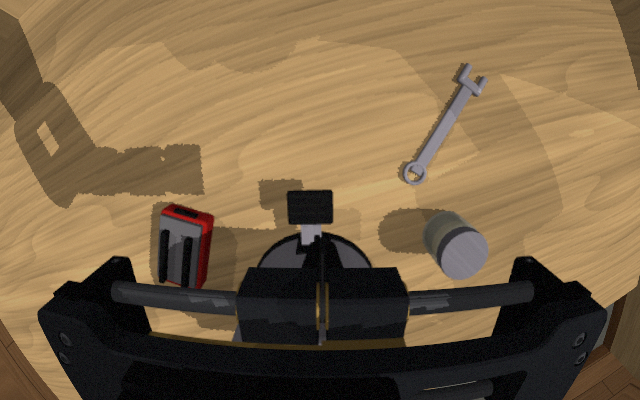

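The side view shows the closed fingertips at (253,168), out in front of the bin and above the tread. The wrist view shows the tread at (310,207), about 10 mm to −y of the fingers, which agrees with the networks. I'll shift across and descend to above the tread.

```bash
python3 -m creep '{"slide": [[-0.1,-0.35,0.5],[-0.15,-0.35,1.5],[-0.15,-0.35,2.7],[-0.15,-0.35,3.8],[-0.15,-0.35,4.5]], "yaw":[0,0,0,0,0], "gripper":[0,0,0,0,0]}'; python3 - <<'E'
from h import *
for n in ["side","wrist","scene"]:
    c=viewer.capture(n);save(c,n+"2")
    if n=="side": cv2.imwrite("pics/side2z.png",cv2.resize(c["img"][60:260,180:400,::-1],(660,600),interpolation=cv2.INTER_CUBIC))
    o=r.observe();R=np.array(o["tool_rot"]);p=np.array(o["tool_pos"])
    for l in ["bin","tread"]:
        for d in viewer.mark_of(l,c)[:1]: 
            q=w(c,d["point"]);print(n,l,d["score"],q.round(3),"in tool",(R.T@(q-p)).round(3))
print(p,o["wrist_force"],o["time"])
E
```

```text
time: 3.68
tool_pos: [0.5144, 0.1575, 0.0765]
tool_rot: [[-0.956, 0.294, -0.004], [0.294, 0.956, -0.001], [0.003, -0.002, -1.0]]
wrist_force: [0.5, -0.0, 0.9]
grip_width: 0.0003
side bin 0.73 [0.661 0.112 0.006] in tool [-0.155  0.001  0.067]
side tread 0.6 [0.534 0.151 0.061] in tool [-0.022  0.001  0.013]
wrist bin 0.94 [ 0.667  0.113 -0.002] in tool [-0.157  0.002  0.08 ]
scene bin 0.75 [0.664 0.113 0.002] in tool [-0.154  0.     0.079]
scene tread 0.57 [0.536 0.151 0.057] in tool [-0.02  -0.002  0.024]
[0.51726867 0.15827686 0.08102298] [-0.76047922  0.16987346  0.17627458] 4.025
```

View pics/side2z.png

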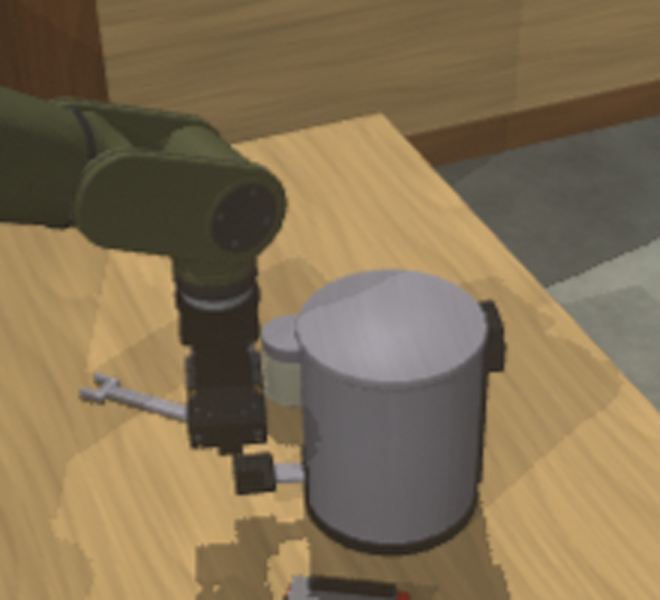

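View pics/wrist2.png

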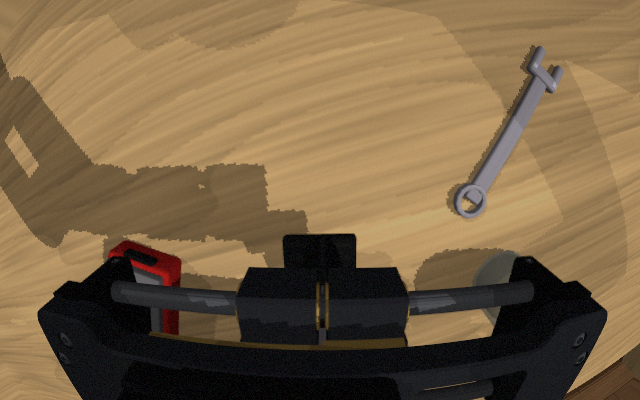

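```bash
python3 - <<'E'
from h import *
c=viewer.capture("side");o=r.observe();p=np.array(o["tool_pos"]);P=np.linalg.inv(c["pose"])
def pr(x):
    q=P@np.r_[x,1];u=np.array(c["K"])@q[:3];return ((u[:2]/u[2]-[180,60])*3).round(0)
for h in (0,.078,.15,.2,.25,.3,.35): print(h,pr(p+[0,0,h]),pr(p+[.057,.017,h]))
print("cam",np.array(c["pose"])[:3,3],p)
b=np.array([.662,.1126,0])
for e in([-.956,.294,0],[.956,-.294,0]):print(pr(b+np.array(e)*.088+[0,0,.21]))
print(pr([.5329,.1523,.053]),pr(b+.155*np.array([-.956,.294,0])+[0,0,.053]))
E
```

```text
0 [234. 448.] [282. 422.]
0.078 [228. 385.] [279. 359.]
0.15 [222. 322.] [275. 297.]
0.2 [218. 276.] [272. 251.]
0.25 [214. 227.] [270. 202.]
0.3 [209. 175.] [267. 151.]
0.35 [204. 121.] [263.  98.]
cam [ 0.22228409 -0.84213473  0.99039863] [0.51705373 0.15828366 0.08076035]
[295. 336.]
[486. 322.]
[253. 468.] [232. 470.]
```

```bash
python3 - <<'E'
from h import *
from scipy.optimize import fsolve
c=viewer.capture("side");o=r.observe();p=np.array(o["tool_pos"]);P=np.linalg.inv(c["pose"])
print(o["joints"])
a=o["joints"][0];f=np.array([np.cos(a),np.sin(a),0]);l=np.array([np.sin(a),-np.cos(a),0])
def pr(x):
    q=P@np.r_[x,1];u=np.array(c["K"])@q[:3];return ((u[:2]/u[2]-[180,60])*3)
for t in ([245,213],):
    s=fsolve(lambda v:pr(p+l*v[0]+[0,0,v[1]])-t,[.05,.25]);print("lat,h",s)
    for R in(.035,.04,.045,.05): print(R,[pr(p+l*s[0]+[0,0,s[1]]+R*(np.cos(k)*f+np.array([0,0,np.sin(k)]))).round() for k in(0,.8,1.57,-1.57)])
big=cv2.resize(c["img"][95:170,190:290,::-1],(800,600),interpolation=cv2.INTER_CUBIC);cv2.imwrite("pics/hz.png",np.clip(big*1.8,0,255).astype(np.uint8))
E
```

```text
[ 1.97836929e-01  6.04021820e-03  2.01102552e+00 -6.32658854e-05
  1.12292085e+00 -1.07413567e+00]
lat,h [0.05581154 0.29219971]
0.035 [array([282., 200.]), array([269., 177.]), array([242., 175.]), array([248., 250.])]
0.04 [array([287., 198.]), array([273., 171.]), array([242., 169.]), array([248., 255.])]
0.045 [array([292., 196.]), array([276., 166.]), array([241., 164.]), array([248., 260.])]
0.05 [array([297., 194.]), array([279., 161.]), array([241., 158.]), array([249., 265.])]
```

View pics/hz.png

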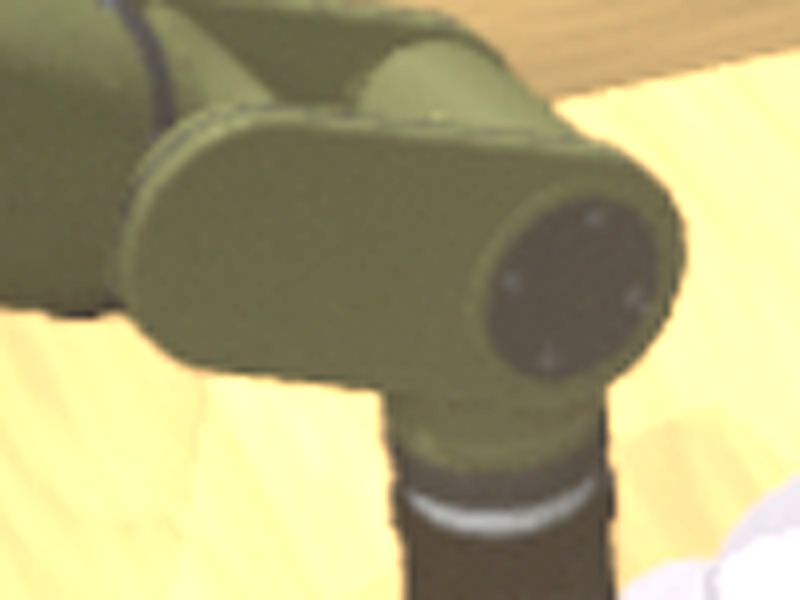

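View pics/scene2.png

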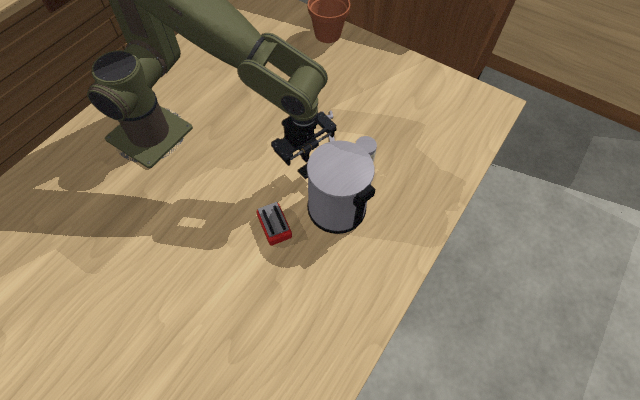

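Checked clearances: the wrist housing (centre about 0.29 m above the TCP, roughly 40 mm radius) stays at least 10 mm from the lid's arc. The fingers are at r≈152 mm, so I'll go about 10 mm inward and down to just above the tread.

```bash
python3 -m creep '{"slide": [[-0.1,0,0],[-0.33,0,0.2],[-0.33,0,0.45],[-0.33,0,0.7],[-0.33,0,0.7]], "yaw":[0,0,0,0,0], "gripper":[0,0,0,0,0]}'; python3 - <<'E'
from h import *
for n in ["side"]:
    c=viewer.capture(n);save(c,n+"3")
    if n=="side": cv2.imwrite("pics/side3z.png",cv2.resize(c["img"][180:240,230:310,::-1],(800,600),interpolation=cv2.INTER_CUBIC))
o=r.observe();print(o["tool_pos"],o["wrist_force"],o["time"])
E
```

```text
time: 4.85
tool_pos: [0.5248, 0.1551, 0.0572]
tool_rot: [[-0.956, 0.294, -0.003], [0.294, 0.956, -0.0], [0.002, -0.001, -1.0]]
wrist_force: [-1.1, 0.1, -0.9]
grip_width: 0.0002
[0.52525453 0.1551608  0.0578642 ] [-0.55787307  0.40453395  0.155113  ] 4.9
```

View pics/side3z.png

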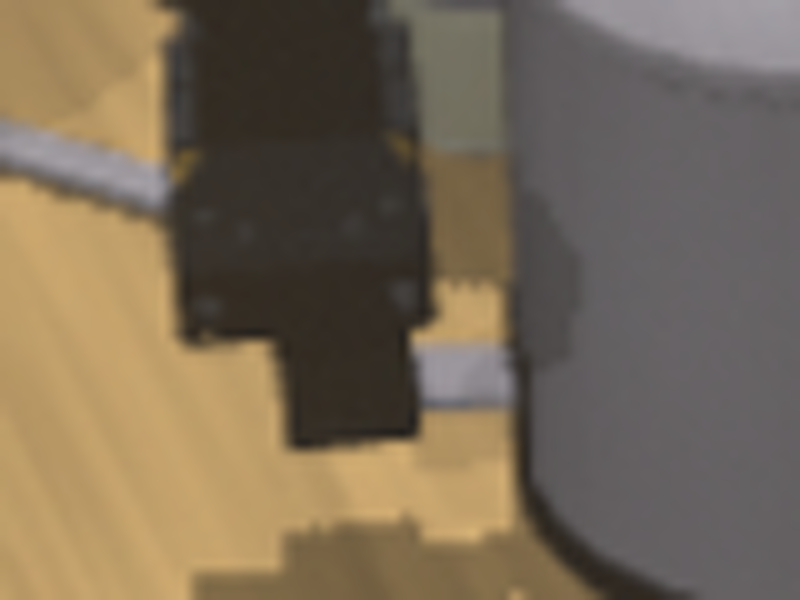

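The zoomed side view shows the fingertips just above the tread block (285–415, 340–445), with a clear gap between the hand and the shell. I'll press part-way and check.

```bash
python3 -m creep '{"slide": [[0,0,0.12],[0,0,0.24],[0,0,0.36],[0,0,0.48],[0,0,0.6]], "yaw":[0,0,0,0,0], "gripper":[0,0,0,0,0]}'; python3 - <<'E'
from h import *
for n in ["side"]:
    c=viewer.capture(n);save(c,n+"4")
    if n=="side": cv2.imwrite("pics/side4z.png",cv2.resize(c["img"][60:260,180:400,::-1],(660,600),interpolation=cv2.INTER_CUBIC))
o=r.observe();print(o["tool_pos"],o["wrist_force"],o["time"])
E
```

```text
time: 5.52
tool_pos: [0.5249, 0.1557, 0.0412]
tool_rot: [[-0.956, 0.295, -0.003], [0.295, 0.956, 0.001], [0.003, -0.0, -1.0]]
wrist_force: [-5.8, 1.2, 5.8]
grip_width: 0.0003
[0.52480118 0.15569699 0.04049984] [-3.68101031  2.10582363  4.20551309] 5.575
```

View pics/side4z.png

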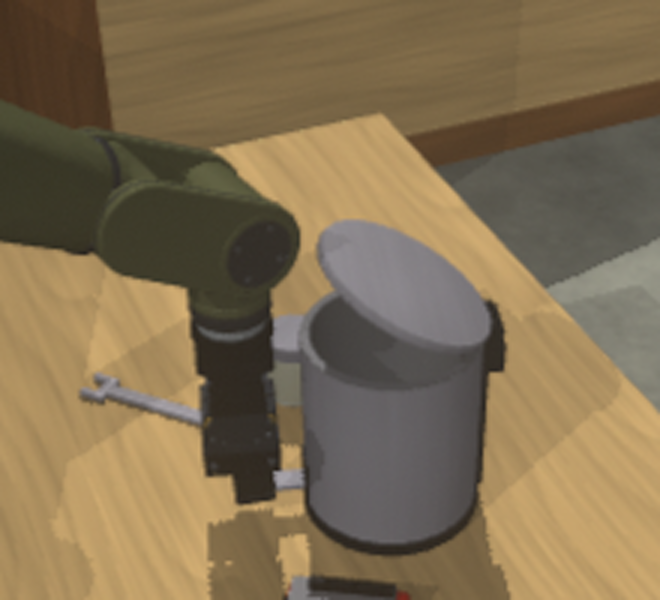

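The lid is about half open (rim at (325,235)) and clear of the wrist housing (edge at about (297,240)). I'll carry on down.

```bash
python3 -m creep '{"slide": [[0,0,0.14],[0,0,0.28],[0,0,0.42],[0,0,0.54],[0,0,0.6]], "yaw":[0,0,0,0,0], "gripper":[0,0,0,0,0]}'; python3 - <<'E'
from h import *
for n in ["side"]:
    c=viewer.capture(n);save(c,n+"5")
    if n=="side": cv2.imwrite("pics/side5z.png",cv2.resize(c["img"][60:260,180:400,::-1],(660,600),interpolation=cv2.INTER_CUBIC))
o=r.observe();print(o["tool_pos"],o["wrist_force"],o["time"])
for d in viewer.mark_of("tread",c)[:1]:print(w(c,d["point"]))
for d in viewer.mark_of("bin",c)[:1]:print(w(c,d["point"]))
E
```

```text
time: 6.2
tool_pos: [0.5254, 0.1555, 0.0232]
tool_rot: [[-0.956, 0.295, -0.002], [0.295, 0.956, 0.0], [0.002, -0.0, -1.0]]
wrist_force: [-9.8, 0.6, 14.9]
grip_width: 0.0003
[0.5253168  0.15552104 0.02336756] [-7.01163828  1.01921401  8.80036108] 6.25
[0.52919489 0.14924445 0.02950073]
[0.66080461 0.11442042 0.00372804]
```

View pics/side5z.png

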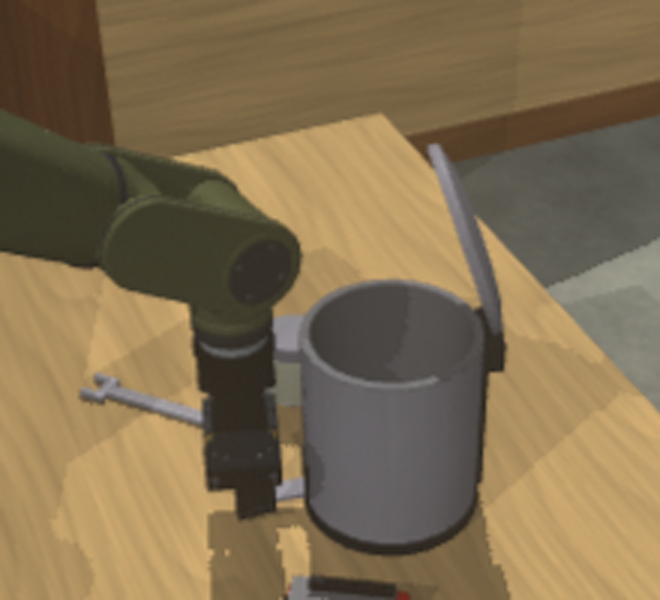

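The lid stands nearly vertical (top rim at (435,150)) and the force has risen from about 4 N to between 9 and 15 N, so the pedal is near its stop. I'll add a tiny margin and hold.

```bash
python3 -m creep '{"slide": [[0,0,0.02],[0,0,0.03],[0,0,0.03],[0,0,0.03],[0,0,0.03]], "yaw":[0,0,0,0,0], "gripper":[0,0,0,0,0]}'; python3 - <<'E'
from h import *
c=viewer.capture("side")
o=r.observe();print(o["tool_pos"],o["wrist_force"],o["time"])
P=np.linalg.inv(c["pose"]);b=np.array([.662,.1126,0]);u=np.array([.956,-.294,0]);v=np.array([.294,.956,0])
def pr(x):
    q=P@np.r_[x,1];k=np.array(c["K"])@q[:3];return (k[:2]/k[2]).astype(int)
im=c["img"][:,:,::-1].copy()
for th,col in((1.05,(0,0,255)),(1.15,(0,255,255)),(1.25,(0,255,0))):
    for a in np.linspace(0,6.28,40):
        X=.088*np.cos(a)-.094;Y=.088*np.sin(a)
        pt=b+u*(.094+X*np.cos(th))+v*Y+np.array([0,0,.21-X*np.sin(th)])
        q=pr(pt);im[q[1],q[0]]=col
cv2.imwrite("pics/lid6.png",cv2.resize(im[90:190,270:370],(600,600),interpolation=cv2.INTER_NEAREST))
E
```

```text
time: 6.98
tool_pos: [0.5254, 0.1555, 0.0233]
tool_rot: [[-0.956, 0.295, -0.002], [0.295, 0.956, 0.0], [0.002, -0.0, -1.0]]
wrist_force: [-9.5, 1.0, 13.2]
grip_width: 0.0002
[0.52534668 0.15553611 0.02322357] [-10.43116464   1.1388698   13.74525743] 7.025
```

View pics/lid6.png

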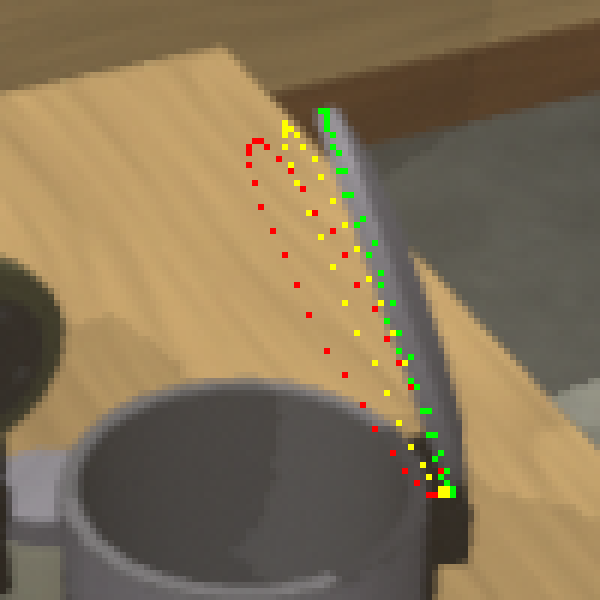

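The green 1.25 rad overlay lies on the lid and the TCP has stopped moving at about 13 N, so the pedal is on its stop. Holding for about three seconds.

```bash
python3 -m creep '{"slide": [[0,0,0],[0,0,0],[0,0,0],[0,0,0],[0,0,0]], "yaw":[0,0,0,0,0], "gripper":[0,0,0,0,0]}'; python3 -m creep '{"slide": [[0,0,0],[0,0,0],[0,0,0],[0,0,0],[0,0,0]], "yaw":[0,0,0,0,0], "gripper":[0,0,0,0,0]}';python3 -m creep '{"slide": [[0,0,0],[0,0,0],[0,0,0],[0,0,0],[0,0,0]], "yaw":[0,0,0,0,0], "gripper":[0,0,0,0,0]}';python3 -m creep '{"slide": [[0,0,0],[0,0,0],[0,0,0],[0,0,0],[0,0,0]], "yaw":[0,0,0,0,0], "gripper":[0,0,0,0,0]}'
```

```text
time: 7.65
tool_pos: [0.5254, 0.1556, 0.0232]
tool_rot: [[-0.956, 0.294, -0.002], [0.294, 0.956, 0.0], [0.002, -0.0, -1.0]]
wrist_force: [-9.1, 1.1, 13.7]
grip_width: 0.0004
time: 8.28
tool_pos: [0.5254, 0.1555, 0.0233]
tool_rot: [[-0.956, 0.294, -0.002], [0.294, 0.956, 0.0], [0.002, -0.0, -1.0]]
wrist_force: [-9.8, 0.2, 12.5]
grip_width: 0.0005
time: 8.9
tool_pos: [0.5254, 0.1556, 0.0232]
tool_rot: [[-0.956, 0.294, -0.002], [0.294, 0.956, 0.0], [0.002, -0.0, -1.0]]
wrist_force: [-9.4, 1.3, 13.1]
grip_width: 0.0003
time: 9.52
tool_pos: [0.5254, 0.1556, 0.0232]
tool_rot: [[-0.956, 0.295, -0.002], [0.295, 0.956, 0.0], [0.002, -0.0, -1.0]]
wrist_force: [-9.5, 0.8, 12.3]
grip_width: 0.0008
```

```bash
python3 -m creep '{"slide": [[0,0,-0.03],[0,0,-0.07],[0,0,-0.11],[0,0,-0.15],[0,0,-0.19]], "yaw":[0,0,0,0,0], "gripper":[0,0,0,0,0]}'; python3 -m creep '{"slide": [[0,0,-0.04],[0,0,-0.08],[0,0,-0.12],[0,0,-0.16],[0,0,-0.20]], "yaw":[0,0,0,0,0], "gripper":[0,0,0,0,0]}'
```

```text
time: 10.15
tool_pos: [0.5258, 0.1553, 0.0275]
tool_rot: [[-0.956, 0.295, -0.0], [0.295, 0.956, 0.0], [0.0, -0.0, -1.0]]
wrist_force: [-3.2, 1.8, 3.9]
grip_width: 0.0006
time: 10.78
tool_pos: [0.5258, 0.1553, 0.0336]
tool_rot: [[-0.956, 0.294, -0.0], [0.294, 0.956, 0.0], [0.0, -0.0, -1.0]]
wrist_force: [-4.7, 2.0, 4.5]
grip_width: 0.0006
```

```bash
python3 -m creep '{"slide": [[0,0,-0.04],[0,0,-0.08],[0,0,-0.12],[0,0,-0.16],[0,0,-0.20]], "yaw":[0,0,0,0,0], "gripper":[0,0,0,0,0]}'; python3 -m creep '{"slide": [[0,0,-0.04],[0,0,-0.08],[0,0,-0.12],[0,0,-0.16],[0,0,-0.20]], "yaw":[0,0,0,0,0], "gripper":[0,0,0,0,0]}';  python3 -m creep '{"slide": [[0,0,-0.03],[0,0,-0.06],[0,0,-0.09],[0,0,-0.12],[0,0,-0.15]], "yaw":[0,0,0,0,0], "gripper":[0,0,0,0,0]}'
```

```text
time: 11.4
tool_pos: [0.526, 0.1552, 0.0397]
tool_rot: [[-0.956, 0.294, 0.0], [0.294, 0.956, -0.0], [-0.0, 0.0, -1.0]]
wrist_force: [-4.6, 1.8, 4.9]
grip_width: 0.0006
time: 12.02
tool_pos: [0.5265, 0.1551, 0.046]
tool_rot: [[-0.956, 0.294, 0.002], [0.294, 0.956, -0.0], [-0.002, 0.0, -1.0]]
wrist_force: [-2.9, 0.6, 6.5]
grip_width: 0.0003
time: 12.65
tool_pos: [0.5271, 0.1549, 0.0508]
tool_rot: [[-0.956, 0.294, 0.003], [0.294, 0.956, -0.001], [-0.003, 0.0, -1.0]]
wrist_force: [-2.1, -0.8, 5.7]
grip_width: 0.0005
```

```bash
python3 -m creep '{"slide": [[0,0,-0.03],[0,0,-0.06],[0,0,-0.09],[0,0,-0.12],[0,0,-0.15]], "yaw":[0,0,0,0,0], "gripper":[0,0,0,0,0]}'; python3 - <<'E'
from h import *
c=viewer.capture("side");save(c,"side7")
cv2.imwrite("pics/side7z.png",cv2.resize(c["img"][60:260,180:400,::-1],(660,600),interpolation=cv2.INTER_CUBIC))
E
```

```text
time: 13.28
tool_pos: [0.5258, 0.155, 0.054]
tool_rot: [[-0.956, 0.294, 0.0], [0.294, 0.956, -0.0], [-0.0, -0.0, -1.0]]
wrist_force: [-0.4, -0.2, 0.2]
grip_width: 0.0008
```

View pics/side7z.png

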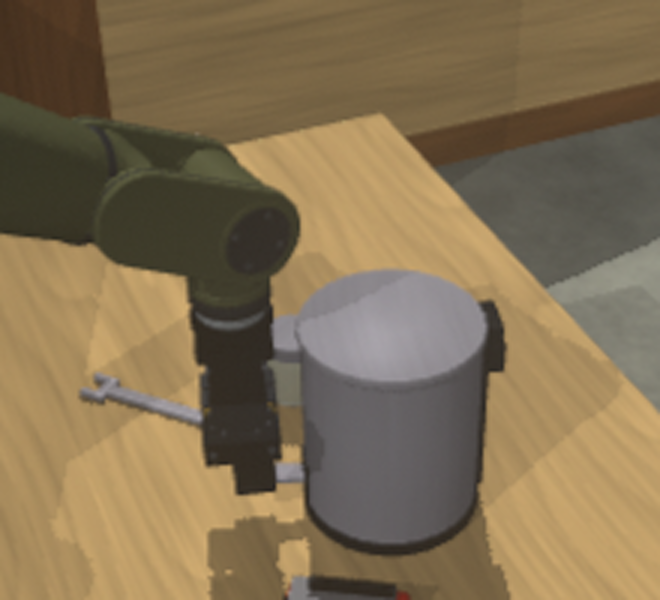

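The lid is shut (rim flat at (300–487, 330)) and the contact force is zero. Now I'll lift straight up, slowly at first, and back away.

```bash
python3 -m creep '{"slide": [[0,0,-0.05],[0,0,-0.15],[0,0,-0.4],[0.2,0,-0.8],[0.4,0,-1.4]], "yaw":[0,0,0,0,0], "gripper":[0,0,0,0,0]}'; python3 -m creep '{"slide": [[0.4,0,-0.8],[0.8,0,-1.8],[1.2,0,-2.8],[1.6,0,-3.6],[1.6,0,-3.6]], "yaw":[0,0,0,0,0], "gripper":[0,0,0,0,0]}'; python3 - <<'E'
from h import *
for n in ["side","scene"]:
    c=viewer.capture(n);save(c,n+"8")
    for l in ["bin","tread","jar","battery","wrench"]:
        for d in viewer.mark_of(l,c)[:1]: print(n,l,round(d["score"],2),np.round(w(c,d["point"]),3))
o=r.observe();print(o["tool_pos"],o["wrist_force"],o["time"])
E
```

```text
time: 13.95
tool_pos: [0.5137, 0.1589, 0.0973]
tool_rot: [[-0.956, 0.294, -0.001], [0.294, 0.956, -0.0], [0.001, -0.0, -1.0]]
wrist_force: [-0.2, -0.3, -0.9]
grip_width: -0.0001
time: 14.58
tool_pos: [0.4694, 0.1736, 0.2082]
tool_rot: [[-0.956, 0.294, 0.007], [0.294, 0.956, 0.002], [-0.006, 0.003, -1.0]]
wrist_force: [0.4, 0.4, 0.2]
grip_width: 0.0004
side bin 0.64 [0.662 0.115 0.003]
side tread 0.63 [0.534 0.152 0.058]
side jar 0.79 [0.636 0.31  0.004]
side battery 0.84 [ 0.548 -0.038 -0.   ]
side wrench 0.55 [ 0.486  0.348 -0.002]
scene bin 0.84 [0.661 0.115 0.005]
scene tread 0.56 [0.535 0.153 0.05 ]
scene jar 0.52 [ 0.636  0.311 -0.   ]
scene battery 0.83 [ 0.546 -0.043 -0.001]
scene wrench 0.75 [ 0.495  0.344 -0.   ]
[0.46846805 0.17282982 0.20411505] [-0.49116236  0.33677713  0.13162213] 15.175
```

View pics/side8.png

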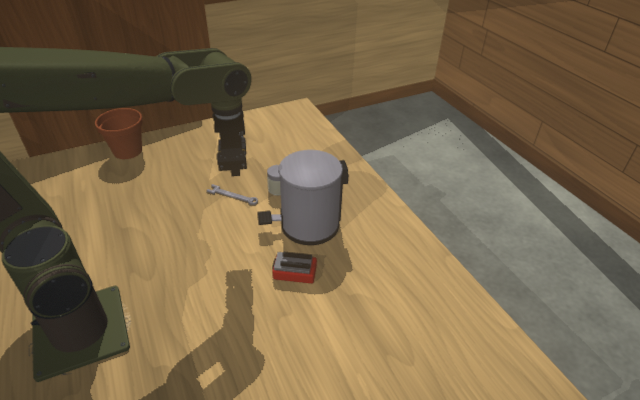

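The picture shows the lid shut (310,165), the pedal up (265,217), the hand clear at (232,165) and everything in its place.

```bash
python3 -c "
from rig import r
print(r.job_done())"
```

```text
the job is handed in; nothing more can be done
None
```

I pressed the pedal fully down with the closed fingertips and held the lid wide open for a little over three seconds. Then I let the pedal up under the fingers over about 3.5 s, took the hand clear and handed the job in at about 15 s.

- **Lid open:** in the side picture the lid matched the 1.25 rad overlay. The fingers pressed the pedal against its stop with about 13 N.
- **Letting down:** the contact force stayed at about 4–6 N until the lid was nearly shut, then dropped to zero at the top. I didn't measure the lid's speed directly. From the finger speed it came to about 0.4 rad/s, well under the 1.5 rad/s slam limit.
- **Final check:** the pictures show the lid shut, the pedal up and the hand clear. The bin, jar, battery and wrench were within about 6 mm of where they started, which is about as closely as I can measure. No check failed or disagreed beyond that.

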